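# Hang the inspection camera in the spring-balanced arm

### The arm

A 6-joint arm with a two-finger parallel gripper is mounted at the origin on the work surface. World frame = base frame: x ahead of the robot, y to its left, z up, the work surface at z = 0. Lengths are in m, angles in rad, forces in N, time in s.
With the tool pointing down it reaches from about 0.25 to 0.775 m from the base axis. Payload 4 kg.
Tool frame: the origin (TCP) lies between the finger pads; the fingertips stand 14 mm ahead of it and the grasp point (between the pads) lies 5 mm behind it; z points along the fingers, y is the direction in which the jaws open and shut (so a half turn about z gives the same grasp; the last joint's range is limited). The gripper opens to 94 mm and grips with 3 to 60 N. Pads are 16 mm wide; open, the fingers measure 119 mm over their backs; the gripper's body (75 mm by 177 mm) begins 78 mm behind the grasp point.
Start: joints at [-0.103, 0.087, 1.371, -0, 1.684, -0.103], TCP at [0.55, -0, 0.22] pointing down, gripper open.
Joint ranges: [-3.1, 3.1], [-0.76, 2.03], [0.27, 2.55], [-1.08, 4.22], [0.17, 2.65], [-2.57, 2.57]. Speed limits (rad/s): [2.79, 2.79, 3.14, 3.14, 3.14, 3.14].

### API

Orientations are given as [roll, pitch, yaw] about the fixed x, y, z axes, in that order (R = Rz(yaw) Ry(pitch) Rx(roll)).
In Python, from bench import robot, cams, spotter gives the robot as it stands.
- The arm moves only by the shell command python3 -m inch 'ROWS'. ROWS is JSON, a list of rows, each an object of numbers: "grip": the opening, from 0 (shut) to 1 (fully open); "dx", "dy", "dz": the shift along the tool's x, y, z in units of 25 mm (1.0 is 25 mm); "rx", "ry", "rz": the turn, a rotation vector about the tool's x, y, z in units of 5 degrees (1.0 is 5 degrees). A call has 1 to 12 rows; each row shifts and turns the pose as measured when the row begins, along the tool's axes as they then stand; what a row does not reach is not made up. A row lasts 1/8 s, in which the tool goes at most 62.5 mm and 10.7 degrees, less where a joint would pass 70% of its speed; a pose out of reach is approached as far as the arm can. A call is refused whole if a number of a shift passes 1 or a number of a turn 1, either way. A call with a gripper value outside its range is refused whole. The fingers move at their own pace and stop on an object; the grip force is fixed at half the most. Time passes only in rows, so rows that do not move let the fingers close. It gives the time, the measured TCP pose, the force and the opening at its end, in the units of the state.
- robot.get_obs(): the state, without advancing time (a new reading comes with each control period).
- cams.snapshot(name): name is "scene" or "side" or "wrist"; returns a dict with "frame" (480x640x3 uint8, red, green, blue), "intrinsics" (3x3 intrinsics, pixels), "k1" (the pictures are not rectified: a ray, as slopes to the right and down, at radius r is drawn at 1 + k1 r^2 times it, then the intrinsics apply), "eye" and "orientation" of the camera in the world. Camera axes: x right, y up, looking along -z (the intrinsics and any distortion apply to the point x, -y, -z); pixel columns grow to the right and rows downward; lengths in m; the calibration is good to about 2 mm. A picture is of the moment at which its call begins. There is no depth.
- robot.close_job(): hands the job in, once; it reports no verdict.
Trained networks look in a picture, given as the dict that the camera call returned (one of the last four; its "shot" number tells which), for a name from the list of things; names that differ only in an ending like _2 or _b are one class to them, and where a whole thing is asked for, a point or a joint stands for the part that bears it (a point fixed in the world has none). Each returns a list of dicts, best first, with "score" (0 to 1); they miss things now and then, are a little off and sometimes report something else, mostly with a low value. They report only what shows in the picture. A call takes as long as a camera call. They do not tell look-alikes from the thing itself.
- spotter.regions_of(picture, query): "pixels" (480x640 bool, what is visible of it) and "extent" ([left, top, right, bottom] in pixels, round what is visible of it).
- spotter.place_of(picture, query): "pixel" ([column, row] in pixels: a listed point, or the origin of a listed thing).
The state is a dict: "time": time; "joint_positions": joint angles; "qvel": joint speeds; "joint_torque": joint torques, N m; "tool_pos": TCP position; "ee_rot": TCP orientation; "wrist_force": force on the tool from outside, world axes, zero at the start; "wrist_torque": the same for the moment, N m; "width": finger opening in m.
Only numpy, scipy, OpenCV 4.12 (cv2) and the standard library are available. Lean on these libraries where they do the work, as an engineer would, in place of code of your own. Each camera call takes 0.05 s, during which the arm holds its last target.

### The job

Lift the inspection camera out of its rubber parking dish, lower it gently nose first through the yellow ring of the spring-balanced swing arm until its collar sits fully down on the ring, and keep carrying it down as the arm sinks until the arm holds the whole weight. Let go only once it has settled, so that the arm neither drops nor springs up when released, and leave the camera hanging there upright and still. Do not shove the arm down hard, and leave the bottle, the solder spool and the circuit board alone.

Things in the scene. Friction and masses are not known exactly. Their poses are not given: they have to be found in the camera images.
- camera_center (a point): centre (half-way up) of the round upright inspection camera, 112 mm tall, 0.24 to 0.64 kg (it varies). From its underside: nose widening from 30 to 40 mm diameter over 12 mm, dark barrel 40 mm diameter up to 58 mm, red collar 56 mm diameter from 58 to 66 mm, red grip 36 mm diameter from 66 to 112 mm. The collar's underside is 2 mm above this point. z is up; it starts upright, loose in the dish
- dish: flat black rubber parking dish on which the camera stands, 72 mm diameter, 6 mm high, fixed; origin at the centre of its underside
- ring_seat (a point): centre of the top face of the yellow ring at the arm's end, where the camera's collar is to sit. Ring: inner diameter 45 mm, outer 66 mm, 14 mm thick, always level. Its y axis points back along the arm to the pillar. Unloaded it is about 195 mm above the bench.
- boom_pivot (a point): inner end of the arm's 280 mm parallel link, 30 mm from the pillar axis, at a fixed height. The ring centre lies 45 mm beyond the link's outer end and 30 mm above it. Not to be handled
- boom_dip (a joint): turn of the link down from its upper stop, rad: 0 empty (link rises outward by 0.11 rad), lower stop 0.31. The ring stays level and sinks 28 mm per 0.1 rad on a 280 mm arc (under 2 mm in or out). The spring yields from about 1 N down on the ring, then 11 mm per newton, with 0.25 N friction and little damping: the camera's weight sinks it 15 to 60 mm
- boom_swing (a joint): swing of the arm about its upright pillar, rad, positive counter-clockwise from above; at 0 the arm points to -y. Turns freely against light friction (about 0.4 N at the ring); stays where it is left.
- stand: the arm's pillar stand, fixed: base plate 120 x 120 x 22 mm, steel pillar 38 mm diameter, 300 mm tall; origin at the centre of its underside
- flux_bottle: green bottle, 42 mm diameter, 100 mm tall, standing; origin at the centre of its underside; leave alone
- solder_spool: pale metal spool, 60 mm diameter, 46 mm tall, standing; origin at the centre of its underside; leave alone
- board: circuit board in a flat black frame, 90 x 65 mm, about 17 mm high, lying below the arm; origin at the centre of its underside; leave alone
Not all that is in view belongs to the job. Of the things shaped like the dish, the black one is meant.

How it is judged:
On the way, in this order (a step that is already met when the one before it is completed fails the run):
1. the camera is lifted clear of its dish in the gripper (height (world z) of camera_center above 0.1 m and contact force between the fingers and camera above 1 N and contact force between camera and dish below 0.01 N), for 0.2 s.
2. while still held, the camera's collar is down on the ring (within 4 mm in height, 5 mm sideways) and the arm has sunk (contact force between the fingers and camera above 0.5 N and z of camera_center in the frame of ring_seat below 0.002 m and horizontal distance between camera_center and ring_seat below 0.005 m and value of joint boom_dip above 0.025 rad), for 0.2 s.
At the end, for the whole second after the job is handed in: The camera hangs in the ring by its collar (collar seated within 4 mm in height, centred within 5 mm, upright within 0.08 rad), the arm sunk under its weight by more than 0.025 rad but off its lower stop, camera at rest (under 0.02 m/s) and released (z of camera_center in the frame of ring_seat between -0.006 and 0.001 m and horizontal distance between camera_center and ring_seat below 0.005 m and angle between camera_center's own z axis and vertical below 0.08 rad and value of joint boom_dip between 0.025 and 0.3 rad and linear speed of camera below 0.02 m/s and contact force between camera and ring_head above 1 N); the robot touches nothing.
It fails at once if the arm drops or springs up (faster than 0.16 rad/s, about 45 mm/s at the ring) while the fingers are not holding the camera: it was let go before the arm had settled under the weight, or knocked (contact force between the fingers and camera below 0.05 N and (velocity of joint boom_dip above 0.16 rad/s or velocity of joint boom_dip below -0.16 rad/s)).
It fails at once if the camera is shoved against the arm with more than 15 N (contact force between camera and ring_head above 15 N).
It fails at once if the bottle, spool or board is moved more than 20 mm or tipped (distance of any of flux_bottle, solder_spool, board from where it was at the start of the episode above 0.02 m or angle between any of flux_bottle, solder_spool's own z axis and vertical above 0.4 rad).
It also fails if it takes over 61 s, if anything falls off the work surface, if the arm or the gripper's body presses on something with over 40 N, if the wrist force passes 120 N, or if a joint passes its speed limit or range.

## Working session

There is one attempt and no reset: what is moved stays moved. The work goes in short steps, Python scripts to look and compute and a shell command to move; the robot and the scene stay as the last step left them, time stands still between calls to the robot, and variables do not carry over. Pictures are saved under pics/ and viewed, and the job is handed in when it is done.

```bash
ls; mkdir -p pics
cat > h.py <<'E'
import numpy as np, cv2
from scipy.spatial.transform import Rotation as R
from bench import robot, cams, spotter
def rotm(o):
    o=np.array(o,float)
    if o.shape==(3,3): return o
    if o.shape==(4,): raise Exception('quat? %s'%o)
    return R.from_euler('xyz',o).as_matrix()
def ray(s,px):
    K=np.array(s['intrinsics']);k=s['k1']
    d=np.array([(px[0]-K[0,2])/K[0,0],(px[1]-K[1,2])/K[1,1]]);u=d.copy()
    for _ in range(30): u=d/(1+k*(u@u))
    v=rotm(s['orientation'])@np.array([u[0],-u[1],-1]); return np.array(s['eye']),v/np.linalg.norm(v)
def atz(s,px,z):
    e,v=ray(s,px); return e+v*(z-e[2])/v[2]
def tri(obs):
    A=np.zeros((3,3));b=np.zeros(3)
    for s,p in obs:
        e,v=ray(s,p);M=np.eye(3)-np.outer(v,v);A+=M;b+=M@e
    x=np.linalg.solve(A,b)
    return x,[float(np.linalg.norm((np.eye(3)-np.outer(ray(s,p)[1],ray(s,p)[1]))@(x-ray(s,p)[0]))) for s,p in obs]
def proj(s,X):
    K=np.array(s['intrinsics']);c=rotm(s['orientation']).T@(np.array(X)-np.array(s['eye']))
    u=np.array([c[0]/-c[2],-c[1]/-c[2]]);u=u*(1+s['k1']*(u@u));return np.array([u[0]*K[0,0]+K[0,2],u[1]*K[1,1]+K[1,2]])
def save(s,n): cv2.imwrite('pics/'+n,s['frame'][:,:,::-1])
E
python3 - <<'E'
from h import *
np.set_printoptions(precision=4,suppress=True)
print(robot.get_obs())
S={}
for n in ['scene','side','wrist']:
    s=cams.snapshot(n);S[n]=s;save(s,n+'0.png');print(n,s['eye'],s['orientation'],s['k1'])
    for q in ['camera_center','dish','ring_seat','boom_pivot','stand','flux_bottle','solder_spool','board']:
        for r in spotter.place_of(s,q)[:3]: print(q,np.array(r['pixel']),round(r['score'],2),end=' | ')
        print()
E
```

```text
pics
{'time': 0.0, 'joint_positions': array([-0.1031,  0.0879,  1.3722,  0.    ,  1.6836, -0.1031]), 'qvel': array([-0.0019, -0.0021,  0.0011, -0.0001, -0.0026,  0.0008]), 'joint_torque': array([  0.0013, -34.0183, -30.2424,   0.0718,   0.033 ,  -0.0001]), 'tool_pos': array([0.5495, 0.    , 0.2183]), 'ee_rot': array([-3.1394, -0.0002,  1.5707]), 'wrist_force': array([-0.2005,  0.0011,  0.4927]), 'wrist_torque': array([-0.0231, -0.0008, -0.031 ]), 'width': 0.09364719788239578}
scene [ 0.9161 -0.4919  0.7903] [0.8464 0.0099 0.5522] -0.1212879560101698
camera_center [236.1 307.7] 0.57 | camera_center [240.5 325.3] 0.24 | 
dish [280.8 353.5] 0.95 | dish [283.9 297.7] 0.9 | dish [242.6 328.4] 0.86 | 

boom_pivot [422.  157.9] 0.78 | boom_pivot [287.8 411.7] 0.41 | 
stand [420.9 196.9] 0.92 | 
flux_bottle [180.8 404. ] 0.77 | flux_bottle [422.1 197.5] 0.24 | 
solder_spool [241.2 326.9] 0.68 | solder_spool [290.9 410.6] 0.65 | 
board [350.5 268.6] 0.8 | 
side [ 0.1903 -0.5296  0.9941] [ 0.7148  0.001  -0.4945] 0.033491150944825625

dish [308.  316.8] 0.98 | dish [320.1 368.5] 0.93 | dish [372.3 351.1] 0.84 | 
ring_seat [327.9 192.8] 0.68 | 



solder_spool [431.4 367.8] 0.92 | 
board [309.2 252.9] 0.94 | 
wrist [0.5501 0.0777 0.3852] [-0.2751  0.0002 -0.0006] -0.025769308647859167
camera_center [226.8 274.5] 0.41 | 
dish [324.2 284.9] 0.84 | dish [227.5 273.7] 0.76 | dish [247.8 172.9] 0.66 | 



flux_bottle [258.  417.4] 0.95 | flux_bottle [327.9   9.4] 0.28 | 
solder_spool [393.2 350.1] 0.66 | solder_spool [328.6  10.5] 0.45 | 
board [327.3  11. ] 0.9 |
```

View pics/scene0.png

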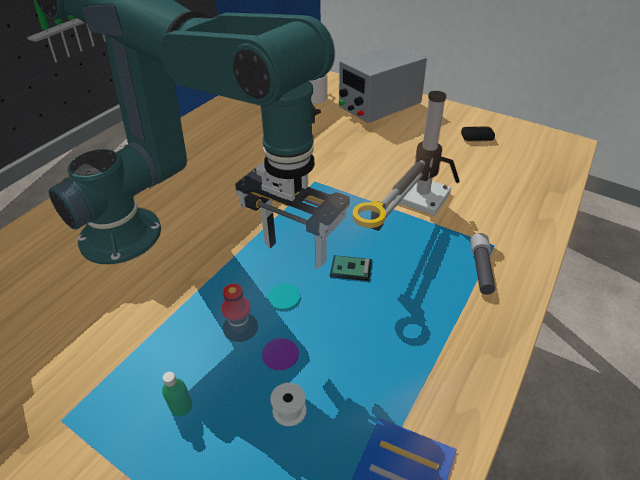

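View pics/side0.png

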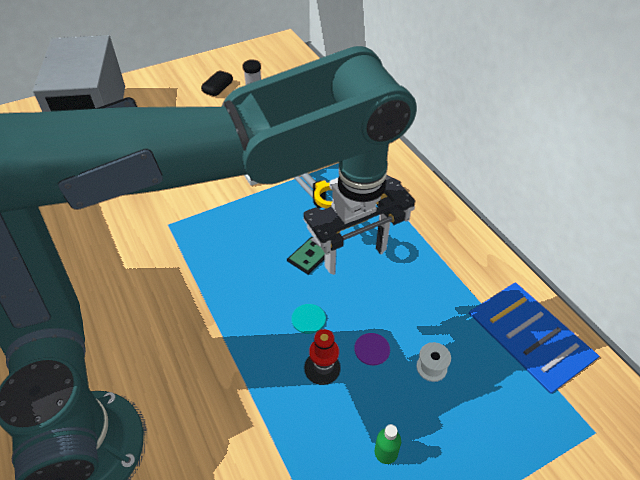

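View pics/wrist0.png

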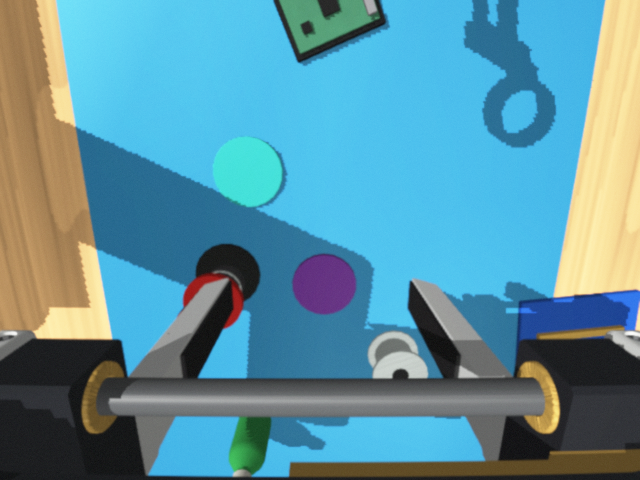

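The camera (red and dark) stands on the black dish, at scene (236,315), side (322,360) and wrist (227,275). The look-alike dishes are teal at scene (284,297) and purple at (281,353). The black one carries the camera, so it is the one meant. I'll confirm with a crop and measure.

Run:
```python
from h import *
np.set_printoptions(precision=4,suppress=True)
S={n:cams.snapshot(n) for n in ['scene','side','wrist']}
a=S['scene']['frame'][265:365,190:320];b=S['side']['frame'][300:400,270:400]
cv2.imwrite('pics/crop1.png',np.hstack([cv2.resize(a,(390,300)),cv2.resize(b,(390,300))])[:,:,::-1])
# red mask
for n,s in S.items():
    hsv=cv2.cvtColor(s['frame'],cv2.COLOR_RGB2HSV)
    m=(((hsv[...,0]<8)|(hsv[...,0]>172))&(hsv[...,1]>150)&(hsv[...,2]>60)).astype(np.uint8)
    k,l,st,c=cv2.connectedComponentsWithStats(m)
    i=1+np.argmax(st[1:,4]);print(n,'red',st[i],c[i])
    m=((hsv[...,0]>20)&(hsv[...,0]<32)&(hsv[...,1]>150)&(hsv[...,2]>100)).astype(np.uint8)
    k,l,st,c=cv2.connectedComponentsWithStats(m)
    if k>1:
        i=1+np.argmax(st[1:,4]);print(n,'yel',st[i],c[i])
    for q in ['camera_center','dish','ring_seat']:
        for r in spotter.regions_of(s,q)[:3]:
            p=r['pixels'];ys,xs=np.nonzero(p)
            print(n,q,r['score'],r['extent'],xs.mean(),ys.mean(),'mean col',s['frame'][p].mean(0))
    for r in spotter.place_of(s,'dish'): print(n,'dish',r['pixel'],atz(s,r['pixel'],0))
    for q in ['camera_center','ring_seat','boom_pivot']:
      for r in spotter.place_of(s,q): print(n,q,r['pixel'],atz(s,r['pixel'],{'camera_center':.062,'ring_seat':.195}.get(q,.165)))
    for q in ['stand','board','flux_bottle','solder_spool']:
      for r in spotter.place_of(s,q)[:2]: print(n,q,r['pixel'],r['score'],atz(s,r['pixel'],0))
```

```text
scene red [223 284  19  15 160] [231.3562 291.0125]
scene yel [353 200  33  28 362] [371.3066 213.5552]
scene camera_center 0.91 [220.0, 286.0, 249.0, 333.5] 235.34876847290641 307.8167487684729 mean col [97.133  59.3369 66.5222]
scene camera_center 0.64 [222.5, 314.2, 258.9, 341.6] 240.65762004175366 330.00417536534445 mean col [41.6743 64.4572 78.3361]
scene dish 0.96 [224.2, 313.2, 256.8, 344.2] 241.11111111111111 330.610101010101 mean col [41.3717 64.903  78.9899]
scene dish 0.87 [260.6, 338.5, 298.2, 371.9] 279.671218487395 353.84033613445376 mean col [74.5357 40.4832 99.6071]
scene dish 0.79 [266.9, 284.5, 298.5, 312.4] 283.0610465116279 296.6526162790698 mean col [ 29.1105 155.7747 157.6599]
scene ring_seat 0.83 [352.7, 201.0, 385.3, 231.1] 371.0210970464135 214.62587904360058 mean col [147.5373 129.263   60.4388]
scene dish [283.7, 297.8] [0.4758 0.0485 0.    ]
scene dish [281.4, 353.6] [ 0.5545 -0.0721  0.    ]
scene dish [238.7, 325.9] [ 0.4406 -0.0626  0.    ]
scene dish [234.6, 312.4] [ 0.4106 -0.0391  0.    ]
scene camera_center [236.4, 306.5] [ 0.4438 -0.0611  0.062 ]
s
[... 1856 characters left out ...]
14.2] 324.1063760572544 284.2833441769681 mean col [ 98.6701  53.594  129.6386]
wrist dish 0.64 [197.4, 244.8, 263.9, 302.4] 231.52143684820393 264.76882966396295 mean col [27.0046 30.4432 31.6257]
wrist dish [225.2, 272.0] [ 0.4428 -0.0648  0.    ]
wrist dish [326.2, 285.2] [ 0.5569 -0.0808  0.    ]
wrist dish [247.7, 170.3] [0.4744 0.0481 0.    ]
wrist dish [328.8, 8.8] [0.5583 0.1981 0.    ]
wrist stand [258.7, 417.3] 0.53 [ 0.471  -0.2634 -0.    ]
wrist board [329.5, 9.3] 0.84 [0.559  0.1977 0.    ]
wrist flux_bottle [257.3, 418.9] 0.8 [ 0.4691 -0.2659  0.    ]
wrist flux_bottle [227.2, 273.6] 0.15 [ 0.4449 -0.0667  0.    ]
wrist solder_spool [391.4, 353.8] 0.75 [ 0.6362 -0.1702  0.    ]
```

View pics/crop1.png

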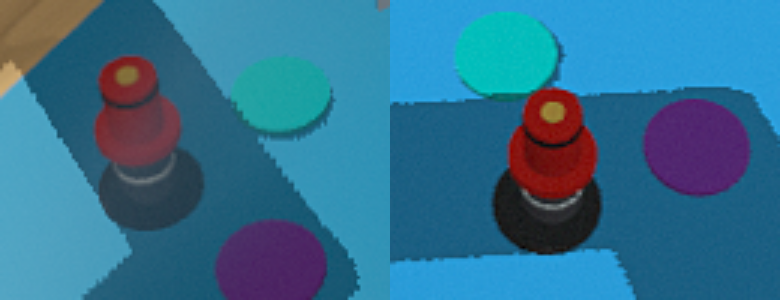

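The crop confirms that the black dish carries the camera, while the teal and purple ones are empty. Next I'll refine the camera's axis from the top disc of the grip.

Run:
```python
from h import *
np.set_printoptions(precision=4,suppress=True)
S={n:cams.snapshot(n) for n in ['scene','side']}
for n,box in [('scene',(222,282,242,298)),('side',(313,327,335,347))]:
    s=S[n];x0,y0,x1,y1=box;f=s['frame'][y0:y1,x0:x1].astype(int)
    m=(f[...,1]>f[...,0]*.5)&(f[...,0]>f[...,2]+20)
    ys,xs=np.nonzero(m);p=(xs.mean()+x0,ys.mean()+y0);print(n,m.sum(),p,atz(s,p,.118))
    S[n+'p']=p
print(tri([(S['scene'],S['scenep']),(S['side'],S['sidep'])]))
for n in ['scene','side']:
  for z in [.064,.072,.118]: print(n,z,proj(S[n],[.442,-.065,z]))
o=robot.get_obs();print(o['time'],o['tool_pos'],o['wrist_force'])
```

```text
scene 55 (np.float64(232.43636363636364), np.float64(290.43636363636364)) [ 0.4489 -0.0675  0.118 ]
side 50 (np.float64(323.52), np.float64(336.52)) [ 0.4481 -0.0665  0.118 ]
(array([ 0.4482, -0.0665,  0.1172]), [0.00041557248842557365, 0.00041557248842556476])
scene 0.064 [234.2953 306.7601]
scene 0.072 [233.7426 304.0973]
scene 0.118 [230.4506 288.1559]
side 0.064 [320.1605 352.3809]
side 0.072 [320.1624 350.2182]
side 0.118 [320.1739 337.286 ]
3.25 [0.55   0.     0.2195] [-0.3618  0.3172 -0.0658]
```

```bash
python3 -m inch '[{"dx":-0.5,"dy":-0.8,"grip":1},{"dx":-0.5,"dy":-0.8,"grip":1},{"dx":-0.5,"dy":-0.8,"grip":1},{"dx":-0.5,"dy":-0.8,"grip":1},{"dx":-0.5,"dy":-0.8,"grip":1},{"dx":-0.1,"dy":0,"grip":1},{"grip":1}]'
```

```text
invalid input at $[0]: expected keys grip, dx, dy, dz, rx, ry, rz
```

```bash
python3 -m inch '[{"dx":-0.5,"dy":-0.8,"dz":0,"rx":0,"ry":0,"rz":0,"grip":1},{"dx":-0.5,"dy":-0.8,"dz":0,"rx":0,"ry":0,"rz":0,"grip":1},{"dx":-0.5,"dy":-0.8,"dz":0,"rx":0,"ry":0,"rz":0,"grip":1},{"dx":-0.5,"dy":-0.8,"dz":0,"rx":0,"ry":0,"rz":0,"grip":1},{"dx":-0.5,"dy":-0.8,"dz":0,"rx":0,"ry":0,"rz":0,"grip":1},{"dx":0,"dy":0,"dz":0,"rx":0,"ry":0,"rz":0,"grip":1}]'
cat > st.py <<'E'
from h import *
np.set_printoptions(precision=4,suppress=True)
o=robot.get_obs();print(o['time'],o['tool_pos'],o['ee_rot'],o['wrist_force'],o['width'])
E
python3 st.py
```

```text
time: 4.0
tool_pos: [0.4475, -0.064, 0.2195]
ee_rot: [3.141, 0.0, 1.571]
wrist_force: [-0.1, -0.2, -0.5]
width: 0.0943
4.0 [ 0.4475 -0.064   0.2195] [3.1407 0.0004 1.5715] [-0.0661 -0.21   -0.4782] 0.09430203994853455
```

```bash
python3 -m inch '[{"dx":-0.1,"dy":0.03,"dz":0.7,"rx":0,"ry":0,"rz":0,"grip":1},{"dx":0,"dy":0,"dz":0.8,"rx":0,"ry":0,"rz":0,"grip":1},{"dx":0,"dy":0,"dz":0.8,"rx":0,"ry":0,"rz":0,"grip":1},{"dx":0,"dy":0,"dz":0.8,"rx":0,"ry":0,"rz":0,"grip":1},{"dx":0,"dy":0,"dz":0.8,"rx":0,"ry":0,"rz":0,"grip":1},{"dx":0,"dy":0,"dz":0.6,"rx":0,"ry":0,"rz":0,"grip":1},{"dx":0,"dy":0,"dz":0.4,"rx":0,"ry":0,"rz":0,"grip":1},{"dx":0,"dy":0,"dz":0,"rx":0,"ry":0,"rz":0,"grip":1}]'; python3 st.py;python3 - <<'E'
from h import *
fs=[]
for i in range(12):
    s=cams.snapshot(['scene','side'][i%2]); 
    if i<2: save(s,'pre%d.png'%i)
    o=robot.get_obs(); fs.append(o['wrist_force'])
fs=np.array(fs);print(fs.mean(0),fs.std(0));print(o['tool_pos'],o['ee_rot'])
E
```

```text
time: 5.0
tool_pos: [0.4499, -0.0637, 0.0848]
ee_rot: [-3.137, -0.003, 1.576]
wrist_force: [-0.4, 0.6, 0.8]
width: 0.0938
5.0 [ 0.4499 -0.0637  0.0848] [-3.1365 -0.003   1.5756] [-0.4225  0.6184  0.8371] 0.09377281664540522
[-0.02628379 -0.17557483  0.02083793] [0.5432109  0.67255779 0.35744905]
[ 0.45053304 -0.06398344  0.08620339] [-3.13897340e+00 -2.34012892e-03  1.57538240e+00]
```

```bash
python3 -m inch '[{"dx":-0.1,"dy":-0.07,"dz":-0.28,"rx":0,"ry":0,"rz":0,"grip":1},{"dx":0,"dy":0,"dz":0,"rx":0,"ry":0,"rz":0,"grip":1}]'
python3 - <<'E'
from h import *
np.set_printoptions(precision=4,suppress=True)
S=[cams.snapshot('scene'),cams.snapshot('side')]
a=S[0]['frame'][210:350,150:320];b=S[1]['frame'][250:390,240:410]
cv2.imwrite('pics/pre.png',np.hstack([cv2.resize(a,(390,320)),cv2.resize(b,(390,320))])[:,:,::-1])
for i in range(6): 
  cams.snapshot('side');o=robot.get_obs();print(o['tool_pos'],o['ee_rot'])
E
```

```text
time: 5.85
tool_pos: [0.4488, -0.0668, 0.0939]
ee_rot: [-3.139, -0.002, 1.575]
wrist_force: [0.5, -0.5, 0.3]
width: 0.0938
[ 0.4483 -0.0664  0.093 ] [-3.1376 -0.0027  1.5755]
[ 0.4482 -0.0664  0.0928] [-3.1375 -0.0028  1.5756]
[ 0.4482 -0.0664  0.0928] [-3.1373 -0.0029  1.5756]
[ 0.4482 -0.0664  0.0927] [-3.1372 -0.0028  1.5757]
[ 0.4482 -0.0663  0.0927] [-3.1372 -0.0028  1.5757]
[ 0.4482 -0.0664  0.0928] [-3.1373 -0.0028  1.5757]
```

View pics/pre.png

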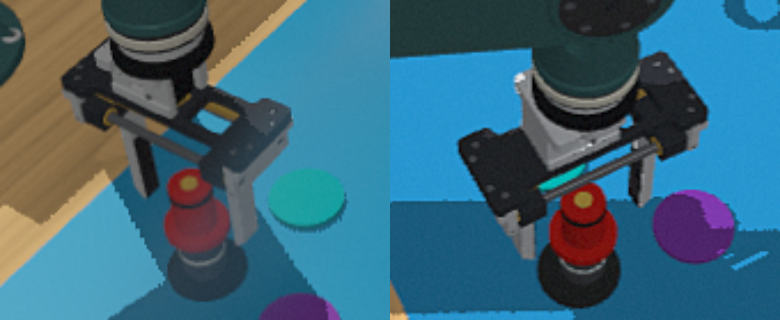

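The jaws straddle the grip, with the fingers on either side of the red collar in both views. Closing now.

```bash
python3 -m inch '[{"dx":0,"dy":0,"dz":0,"rx":0,"ry":0,"rz":0,"grip":0},{"dx":0,"dy":0,"dz":0,"rx":0,"ry":0,"rz":0,"grip":0},{"dx":0,"dy":0,"dz":0,"rx":0,"ry":0,"rz":0,"grip":0},{"dx":0,"dy":0,"dz":0,"rx":0,"ry":0,"rz":0,"grip":0},{"dx":0,"dy":0,"dz":0,"rx":0,"ry":0,"rz":0,"grip":0},{"dx":0,"dy":0,"dz":0,"rx":0,"ry":0,"rz":0,"grip":0}]'; python3 st.py
```

```text
time: 7.0
tool_pos: [0.4481, -0.0663, 0.0926]
ee_rot: [-3.137, -0.003, 1.576]
wrist_force: [0.0, -1.1, -0.4]
width: 0.0371
7.0 [ 0.4481 -0.0663  0.0926] [-3.1369 -0.0029  1.5758] [ 0.0371 -1.0623 -0.4331] 0.03708704477023595
```

```bash
python3 -m inch '[{"dx":0,"dy":0,"dz":0,"rx":0,"ry":0,"rz":0,"grip":0},{"dx":0,"dy":0,"dz":-0.2,"rx":0,"ry":0,"rz":0,"grip":0},{"dx":0,"dy":0,"dz":-0.4,"rx":0,"ry":0,"rz":0,"grip":0},{"dx":0,"dy":0,"dz":-0.6,"rx":0,"ry":0,"rz":0,"grip":0},{"dx":0,"dy":0,"dz":-0.6,"rx":0,"ry":0,"rz":0,"grip":0},{"dx":0,"dy":0,"dz":-0.6,"rx":0,"ry":0,"rz":0,"grip":0},{"dx":0,"dy":0,"dz":-0.6,"rx":0,"ry":0,"rz":0,"grip":0},{"dx":0,"dy":0,"dz":-0.4,"rx":0,"ry":0,"rz":0,"grip":0},{"dx":0,"dy":0,"dz":-0.2,"rx":0,"ry":0,"rz":0,"grip":0},{"dx":0,"dy":0,"dz":0,"rx":0,"ry":0,"rz":0,"grip":0},{"dx":0,"dy":0,"dz":0,"rx":0,"ry":0,"rz":0,"grip":0}]'
python3 - <<'E'
from h import *
np.set_printoptions(precision=4,suppress=True)
F=[]
for i in range(14):
  s=cams.snapshot(['scene','side','wrist'][i%3]);o=robot.get_obs();F.append(o['wrist_force'])
  if i<3: save(s,'lift%d.png'%i)
print(np.mean(F,0),np.std(F,0),o['time'],o['tool_pos'],o['ee_rot'],o['width'])
E
```

```text
time: 8.38
tool_pos: [0.4479, -0.0664, 0.1882]
ee_rot: [-3.135, -0.003, 1.576]
wrist_force: [1.3, 0.5, -3.3]
width: 0.036
[ 0.0453  0.1462 -3.1048] [0.5438 0.3657 0.5233] 9.075 [ 0.4482 -0.0665  0.1888] [-3.1363 -0.0031  1.5758] 0.035930085893618034
```

View pics/lift0.png

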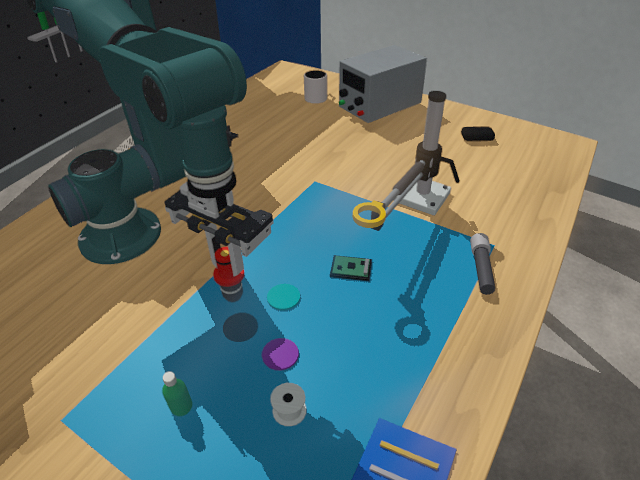

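View pics/lift1.png

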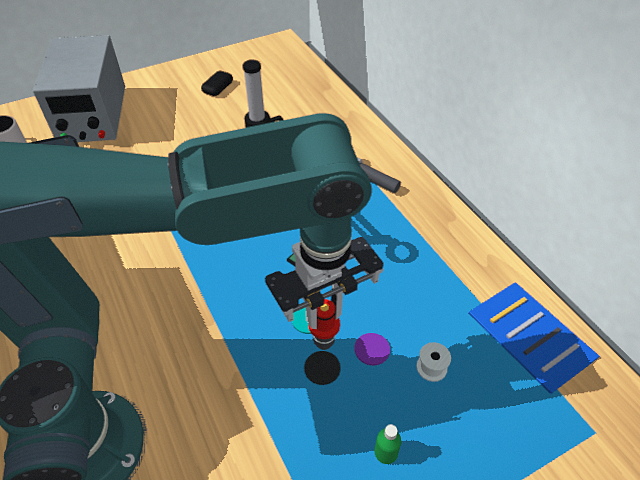

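View pics/lift2.png

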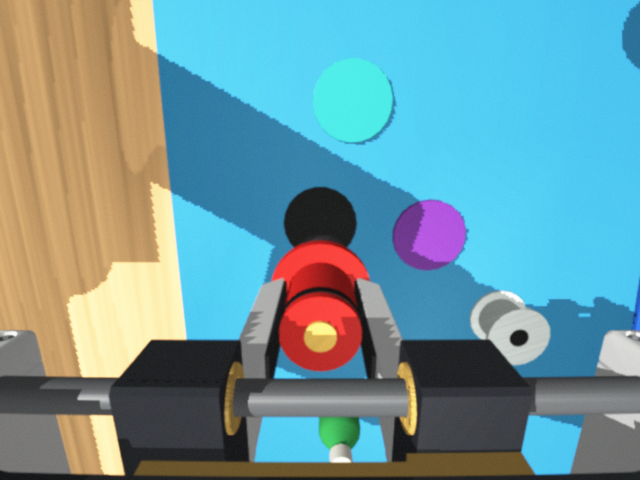

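The camera is lifted clear; it weighs about 3.1 N, so I expect a sink of about 23 mm. The dish is empty, and the ring shows at scene (369,213). I'll go up and approach the ring, then look at it with the wrist camera.

```bash
python3 -m inch '[{"dx":0,"dy":0,"dz":-0.5,"rx":0,"ry":0,"rz":0,"grip":0},{"dx":0,"dy":0,"dz":-0.8,"rx":0,"ry":0,"rz":0,"grip":0},{"dx":0.3,"dy":0.2,"dz":-0.8,"rx":0,"ry":0,"rz":0,"grip":0},{"dx":0.5,"dy":0.4,"dz":-0.8,"rx":0,"ry":0,"rz":0,"grip":0},{"dx":0.5,"dy":0.5,"dz":-0.8,"rx":0,"ry":0,"rz":0,"grip":0},{"dx":0.7,"dy":0.6,"dz":-0.6,"rx":0,"ry":0,"rz":0,"grip":0},{"dx":0.7,"dy":0.7,"dz":-0.3,"rx":0,"ry":0,"rz":0,"grip":0},{"dx":0.7,"dy":0.7,"dz":0,"rx":0,"ry":0,"rz":0,"grip":0},{"dx":0.6,"dy":0.6,"dz":0,"rx":0,"ry":0,"rz":0,"grip":0},{"dx":0.4,"dy":0.4,"dz":0,"rx":0,"ry":0,"rz":0,"grip":0},{"dx":0,"dy":0,"dz":0,"rx":0,"ry":0,"rz":0,"grip":0},{"dx":0,"dy":0,"dz":0,"rx":0,"ry":0,"rz":0,"grip":0}]'
python3 - <<'E'
from h import *
np.set_printoptions(precision=4,suppress=True)
for n in ['scene','side','wrist']:
  s=cams.snapshot(n);save(s,n+'2.png')
  for r in spotter.place_of(s,'ring_seat')[:2]: print(n,r['pixel'],r['score'],atz(s,r['pixel'],.195))
  for r in spotter.regions_of(s,'ring_seat')[:1]: print(n,r['extent'],r['score'])
  for r in spotter.place_of(s,'camera_center')[:1]: print(n,r['pixel'],r['score'])
  o=robot.get_obs()
print(o['time'],o['tool_pos'],o['ee_rot'],o['width'])
E
```

```text
time: 10.58
tool_pos: [0.555, 0.046, 0.3185]
ee_rot: [3.135, -0.001, 1.574]
wrist_force: [0.2, -0.5, -3.9]
width: 0.0363
scene [367.5, 211.1] 0.64 [0.5963 0.1852 0.195 ]
scene [349.8, 200.7, 385.1, 231.6] 0.6
scene [308.1, 205.2] 0.88
side [330.8, 192.6] 0.88 [0.6014 0.1839 0.195 ]
side [315.9, 180.1, 331.9, 213.4] 0.81
side [343.3, 210.5] 0.67
wrist [335.3, 0.0, 423.5, 106.5] 0.73
wrist [321.0, 286.7] 0.86
11.175 [0.5553 0.0464 0.3183] [ 3.135  -0.0012  1.574 ] 0.03521384321963631
```

View pics/wrist2.png

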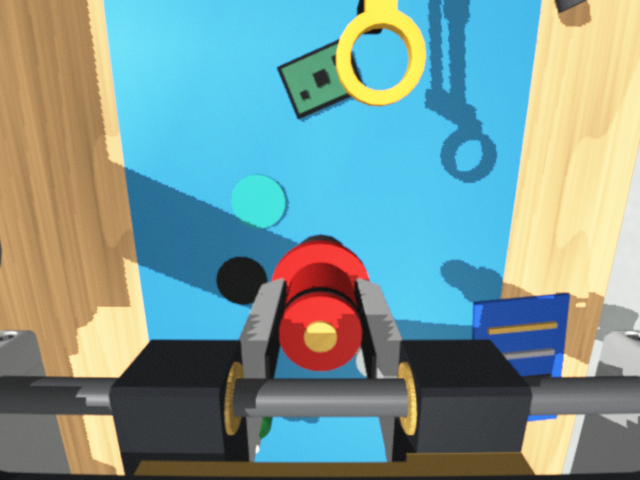

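View pics/side2.png

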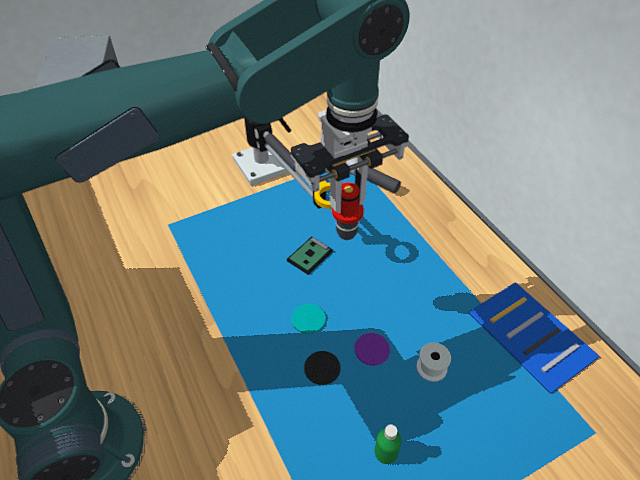

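View pics/scene2.png

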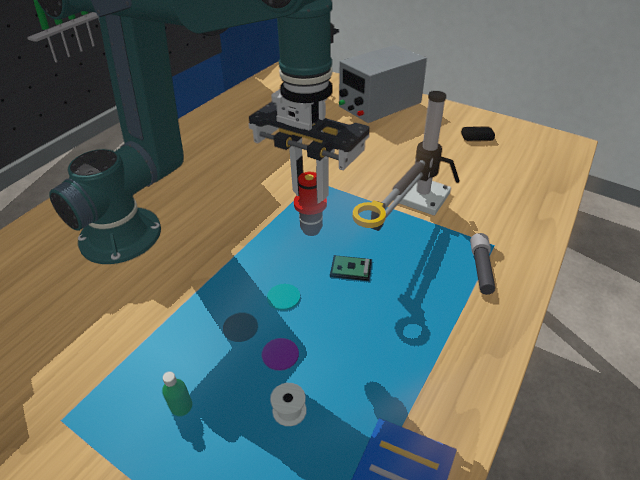

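The ring is whole in the wrist view at (380,57) and in the scene view at (369,214). I'll fit its 3D centre from its hole in both.

```bash
cat > ring.py <<'E'
from h import *
from scipy.optimize import least_squares
np.set_printoptions(precision=4,suppress=True)
t=np.linspace(0,2*np.pi,90,endpoint=False);C=np.c_[np.cos(t),np.sin(t),0*t]
def ymask(s):
    hsv=cv2.cvtColor(s['frame'],cv2.COLOR_RGB2HSV)
    m=((hsv[...,0]>18)&(hsv[...,0]<34)&(hsv[...,1]>130)&(hsv[...,2]>70)).astype(np.uint8)
    return m
def hole(s,guess):
    m=ymask(s);p=proj(s,guess);
    k,l,st,c=cv2.connectedComponentsWithStats(m)
    best=None
    cs,h=cv2.findContours(m,cv2.RETR_CCOMP,cv2.CHAIN_APPROX_NONE)
    for i,cc in enumerate(cs):
        if h[0][i][3]>=0 and cv2.contourArea(cc)>40:
            hm=np.zeros(m.shape,np.uint8);cv2.drawContours(hm,[cc],-1,1,-1);hm[m>0]=0
            ys,xs=np.nonzero(hm);q=np.array([xs.mean(),ys.mean(),len(xs)])
            if best is None or np.linalg.norm(q[:2]-p)<np.linalg.norm(best[:2]-p): best=q
    return best
def model(s,X,hi=True):
    a=np.array([proj(s,X+.0225*c) for c in C]);b=np.array([proj(s,X+.0225*c-[0,0,.014]) for c in C])
    ar,poly=cv2.intersectConvexConvex(cv2.convexHull(a.astype(np.float32)),cv2.convexHull(b.astype(np.float32)))
    M=cv2.moments(poly);return np.array([M['m10']/M['m00'],M['m01']/M['m00'],ar])
def fit(views,g):
    H=[(s,hole(s,g)) for s in views]
    f=lambda X:np.concatenate([(model(s,X)[:2]-h[:2]) for s,h in H])
    r=least_squares(f,g,diff_step=1e-3)
    return r.x,r.fun,[(h,model(s,r.x)) for s,h in H]
E
python3 - <<'E'
from ring import *
S=[cams.snapshot('scene'),cams.snapshot('wrist')]
g=np.array([.597,.19,.195])
X,res,H=fit(S,g);print(X,res);print(H)
m=ymask(S[0])
for i in (0,1):
  h=hole(S[i],g);print('single at z=.195',least_squares(lambda q:model(S[i],np.array([q[0],q[1],.195]))[:2]-h[:2],g[:2],diff_step=1e-3).x)
# rough tool check: grip top seen
o=robot.get_obs();print(o['tool_pos'],o['ee_rot'])
c=o['tool_pos']; 
for s,n in zip(S,'sw'): print(n,proj(s,[c[0],c[1],c[2]+.0254]))
E
```

```text
[0.5995 0.182  0.2027] [ 0.2533 -0.0625 -0.0767  0.0485]
[(array([367.9437, 212.4069, 231.    ]), array([368.1971, 212.3444, 133.6534])), (array([ 379.666 ,   59.1986, 2901.    ]), array([ 379.5893,   59.2471, 2910.9546]))]
single at z=.195 [0.5951 0.1903]
single at z=.195 [0.6007 0.1836]
[0.5553 0.0464 0.3183] [ 3.135  -0.0011  1.5741]
s [309.8125 177.0608]
w [320.3934 328.276 ]
```

Run:
```python
from ring import *
s=cams.snapshot('scene');w=cams.snapshot('wrist');d=cams.snapshot('side')
cv2.imwrite('pics/ringcrop.png',np.hstack([cv2.resize(s['frame'][190:240,340:400],(400,333),interpolation=0),cv2.resize(d['frame'][170:220,300:360],(400,333),interpolation=0)])[:,:,::-1])
def top(s,X,r=.0225):
    a=np.array([proj(s,X+r*c) for c in C]).astype(np.float32);M=cv2.moments(a);return np.array([M['m10']/M['m00'],M['m01']/M['m00'],M['m00']])
g=np.array([.599,.187,.195])
hs,hw=hole(s,g),hole(w,g)
r=least_squares(lambda X:np.r_[top(s,X)[:2]-hs[:2],model(w,X)[:2]-hw[:2]],g,diff_step=1e-3)
print(r.x,r.fun,top(s,r.x),hs)
```

```text
[0.6004 0.1833 0.1956] [ 1.0621 -0.2592 -0.33    0.2071] [368.9174 212.1969 258.1876] [367.8553 212.4561 228.    ]
```

View pics/ringcrop.png

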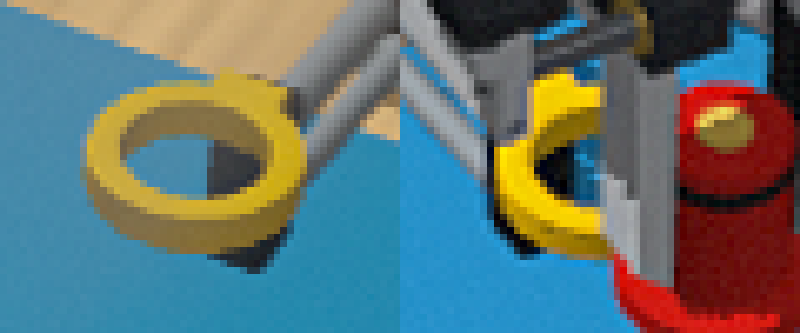

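The fit gives the ring seat at (0.600, 0.1835, 0.1956), which matches the stated 195 mm height. I'll move over it.

```bash
python3 -m inch '[{"dx":0.4,"dy":0.2,"dz":0,"rx":0.08,"ry":0,"rz":0,"grip":0},{"dx":0.7,"dy":0.3,"dz":0,"rx":0,"ry":0,"rz":0,"grip":0},{"dx":0.8,"dy":0.3,"dz":0,"rx":0,"ry":0,"rz":0,"grip":0},{"dx":0.8,"dy":0.3,"dz":0,"rx":0,"ry":0,"rz":0,"grip":0},{"dx":0.8,"dy":0.2,"dz":0,"rx":0,"ry":0,"rz":0,"grip":0},{"dx":0.8,"dy":0.2,"dz":0,"rx":0,"ry":0,"rz":0,"grip":0},{"dx":0.7,"dy":0.2,"dz":0,"rx":0,"ry":0,"rz":0,"grip":0},{"dx":0.3,"dy":0,"dz":0,"rx":0,"ry":0,"rz":0,"grip":0},{"dx":0,"dy":0,"dz":0,"rx":0,"ry":0,"rz":0,"grip":0},{"dx":0,"dy":0,"dz":0,"rx":0,"ry":0,"rz":0,"grip":0}]'
python3 - <<'E'
from ring import *
for n in ['scene','side','wrist']:
  s=cams.snapshot(n);save(s,n+'3.png')
for i in range(2):s=cams.snapshot('wrist');o=robot.get_obs();print(o['time'],o['tool_pos'],o['ee_rot'],o['width'])
E
```

```text
time: 12.68
tool_pos: [0.6004, 0.1906, 0.3175]
ee_rot: [-3.14, -0.001, 1.577]
wrist_force: [0.2, -0.6, -3.8]
width: 0.0354
12.875 [0.6004 0.1904 0.3176] [-3.1401 -0.0015  1.5765] 0.03550075436079436
12.925 [0.6005 0.1905 0.3176] [-3.14   -0.0016  1.5766] 0.03563460265795707
```

Run:
```python
import cv2,numpy as np
a=cv2.imread('pics/scene3.png')[120:260,300:470];b=cv2.imread('pics/side3.png')[110:250,260:430]
cv2.imwrite('pics/c3.png',np.hstack([cv2.resize(a,(400,330)),cv2.resize(b,(400,330))]))
```

```text
(no output)
```

View pics/c3.png

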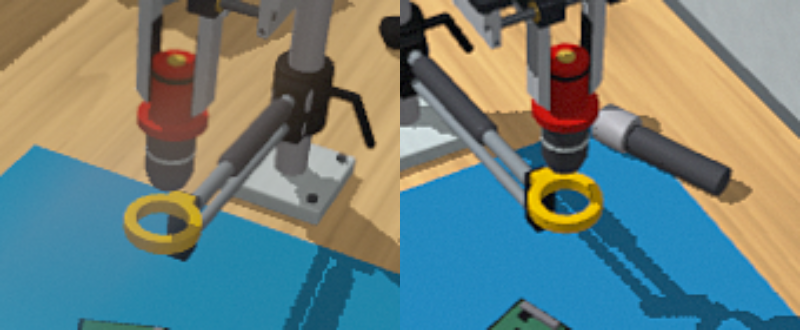

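View pics/wrist3.png

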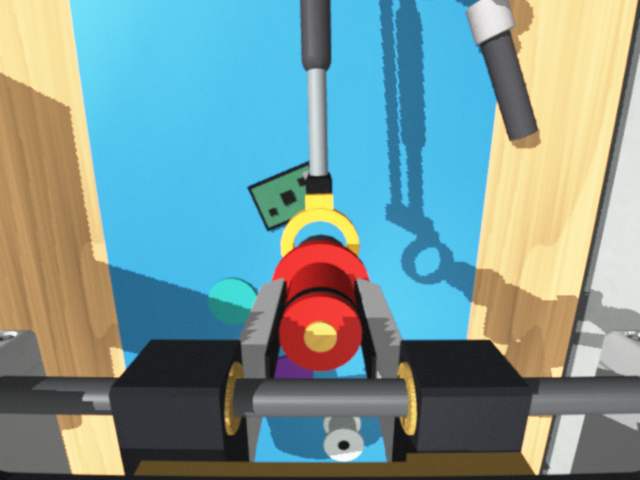

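Both the scene and side views now see ring and camera. I'll overlay the projected ring and camera models to check alignment.

```bash
cat > ov.py <<'E'
from ring import *
import sys
def overlay(name,ringX,camB,out,sc=8,half=(50,62)):
    ims=[]
    for n in ['scene','side']:
        s=cams.snapshot(n);p=proj(s,(np.array(ringX)+np.array(camB)+[0,0,.06])/2)
        x0,y0=int(p[0]-25),int(p[1]-37)
        im=cv2.resize(s['frame'][y0:y0+74,x0:x0+50],None,fx=8,fy=8,interpolation=cv2.INTER_LINEAR)[:,:,::-1].copy()
        def circ(c,r,col):
            a=np.array([(proj(s,np.array(c)+r*k)-[x0,y0]+.5)*8 for k in C]);cv2.polylines(im,[a.astype(int)],True,col,1)
        circ(ringX,.0225,(255,0,255));circ(ringX,.033,(255,0,255));circ(np.array(ringX)-[0,0,.014],.033,(255,0,0))
        for z,r in [(.112,.018),(.058,.028),(.066,.028),(.012,.02),(0,.015)]: circ(np.array(camB)+[0,0,z],r,(0,255,0))
        ims.append(im)
    cv2.imwrite('pics/'+out,np.hstack(ims))
if __name__=='__main__':
    v=list(map(float,sys.argv[2:8]));overlay(0,v[:3],v[3:],sys.argv[1])
E
python3 ov.py ov1.png .600 .1835 .1956 .6004 .1905 .231
```

```text
(no output)
```

View pics/ov1.png

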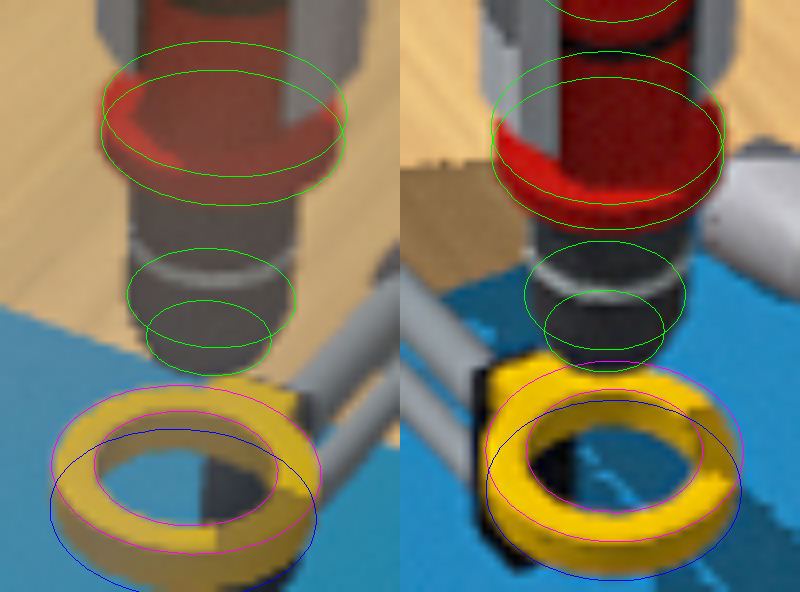

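The models fit within a pixel in both views: ring seat (0.600, 0.1835, 0.1956) and camera nose at z=0.231. I'll correct y by -7 mm, then lower the nose to the ring.

```bash
python3 -m inch '[{"dx":-0.28,"dy":0,"dz":0,"rx":0,"ry":0.02,"rz":-0.05,"grip":0},{"dx":0,"dy":0,"dz":0,"rx":0,"ry":0,"rz":0,"grip":0},{"dx":0,"dy":0,"dz":0.3,"rx":0,"ry":0,"rz":0,"grip":0},{"dx":0,"dy":0,"dz":0.3,"rx":0,"ry":0,"rz":0,"grip":0},{"dx":0,"dy":0,"dz":0.3,"rx":0,"ry":0,"rz":0,"grip":0},{"dx":0,"dy":0,"dz":0.2,"rx":0,"ry":0,"rz":0,"grip":0},{"dx":0,"dy":0,"dz":0,"rx":0,"ry":0,"rz":0,"grip":0},{"dx":0,"dy":0,"dz":0,"rx":0,"ry":0,"rz":0,"grip":0}]'; python3 st.py; python3 ov.py ov2.png .600 .1835 .1956 .600 .1835 .203;python3 st.py
```

```text
time: 14.02
tool_pos: [0.6001, 0.183, 0.287]
ee_rot: [-3.138, -0.003, 1.581]
wrist_force: [-0.0, 0.1, -2.4]
width: 0.0361
14.025 [0.6001 0.183  0.287 ] [-3.1381 -0.0031  1.5811] [-0.0091  0.0922 -2.4008] 0.03607370043985764
14.125 [0.6001 0.183  0.2871] [-3.1383 -0.0031  1.5811] [-0.1321  0.5553 -2.6428] 0.03546451246400142
```

View pics/ov2.png

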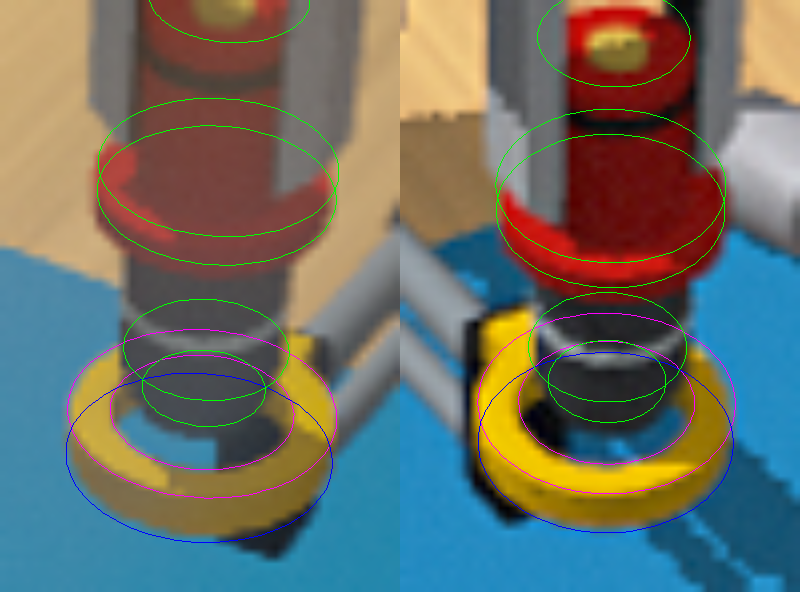

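The nose is centred over the hole in both views. Continuing slowly.

```bash
python3 -m inch '[{"dx":0,"dy":0,"dz":0.2,"rx":0.06,"ry":0,"rz":-0.1,"grip":0},{"dx":0,"dy":0,"dz":0.3,"rx":0,"ry":0,"rz":0,"grip":0},{"dx":0,"dy":0,"dz":0.3,"rx":0,"ry":0,"rz":0,"grip":0},{"dx":0,"dy":0,"dz":0.3,"rx":0,"ry":0,"rz":0,"grip":0},{"dx":0,"dy":0,"dz":0.3,"rx":0,"ry":0,"rz":0,"grip":0},{"dx":0,"dy":0,"dz":0.3,"rx":0,"ry":0,"rz":0,"grip":0},{"dx":0,"dy":0,"dz":0.1,"rx":0,"ry":0,"rz":0,"grip":0},{"dx":0,"dy":0,"dz":0,"rx":0,"ry":0,"rz":0,"grip":0},{"dx":0,"dy":0,"dz":0,"rx":0,"ry":0,"rz":0,"grip":0}]'; python3 st.py; python3 ov.py ov3.png .600 .1835 .1956 .600 .1835 .150;python3 st.py
```

```text
time: 15.25
tool_pos: [0.5998, 0.1838, 0.2392]
ee_rot: [-3.134, -0.005, 1.591]
wrist_force: [-0.5, 0.7, -3.8]
width: 0.0356
15.25 [0.5998 0.1838 0.2392] [-3.1335 -0.0045  1.5911] [-0.4633  0.6607 -3.8157] 0.03555902612069719
15.35 [0.5998 0.1838 0.2391] [-3.1334 -0.0045  1.5911] [ 0.0549  0.9602 -2.9225] 0.03566003359297003
```

View pics/ov3.png

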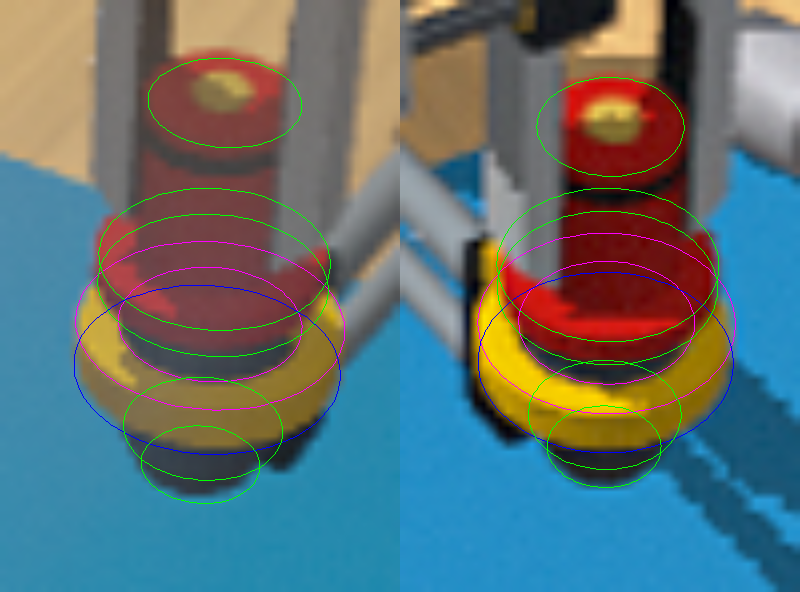

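```bash
python3 -m inch '[{"dx":0,"dy":0,"dz":0.12,"rx":-0.09,"ry":-0.05,"rz":0.2,"grip":0},{"dx":0,"dy":0,"dz":0.12,"rx":0,"ry":0,"rz":0,"grip":0},{"dx":0,"dy":0,"dz":0.12,"rx":0,"ry":0,"rz":0,"grip":0},{"dx":0,"dy":0,"dz":0.12,"rx":0,"ry":0,"rz":0,"grip":0},{"dx":0,"dy":0,"dz":0.12,"rx":0,"ry":0,"rz":0,"grip":0},{"dx":0,"dy":0,"dz":0.12,"rx":0,"ry":0,"rz":0,"grip":0},{"dx":0,"dy":0,"dz":0,"rx":0,"ry":0,"rz":0,"grip":0}]'
cat > av.py <<'E'
from ring import *
import sys
F=[];P=[]
for i in range(int(sys.argv[1])):
  s=cams.snapshot('side');o=robot.get_obs();F.append(o['wrist_force']);P.append(o['tool_pos'])
print('F',np.mean(F,0),'+-',np.std(F,0)/len(F)**.5,o['time'],np.mean(P,0),o['ee_rot'],o['width'])
E
python3 av.py 10
```

```text
time: 16.23
tool_pos: [0.5998, 0.1836, 0.2206]
ee_rot: [3.141, 0.0, 1.572]
wrist_force: [-0.8, 0.3, -1.3]
width: 0.0356
F [-0.4264  0.2434 -1.9633] +- [0.1601 0.126  0.184 ] 16.725 [0.5998 0.1836 0.221 ] [3.1404 0.0005 1.5723] 0.03563535200556148
```

The weight is already coming off the gripper (−2.0 N against −3.1 N), so the collar is on the ring. I'll follow it down.

```bash
python3 -m inch '[{"dx":0,"dy":0,"dz":0.1,"rx":0,"ry":0,"rz":0,"grip":0},{"dx":0,"dy":0,"dz":0.1,"rx":0,"ry":0,"rz":0,"grip":0},{"dx":0,"dy":0,"dz":0.1,"rx":0,"ry":0,"rz":0,"grip":0},{"dx":-0.02,"dy":0,"dz":0.1,"rx":0,"ry":0,"rz":0,"grip":0},{"dx":0,"dy":0,"dz":0.1,"rx":0,"ry":0,"rz":0,"grip":0},{"dx":-0.02,"dy":0,"dz":0.1,"rx":0,"ry":0,"rz":0,"grip":0},{"dx":0,"dy":0,"dz":0,"rx":0,"ry":0,"rz":0,"grip":0}]'; python3 av.py 14;  python3 ov.py ov4.png .600 .1825 .181 .600 .1825 .123
```

```text
time: 17.6
tool_pos: [0.6002, 0.1825, 0.206]
ee_rot: [3.139, 0.0, 1.572]
wrist_force: [-0.3, 0.1, -1.3]
width: 0.0357
F [-0.4717  0.009  -0.6803] +- [0.1145 0.1883 0.1379] 18.3 [0.6002 0.1825 0.2062] [3.1385 0.0002 1.5723] 0.03591708445139726
```

View pics/ov4.png

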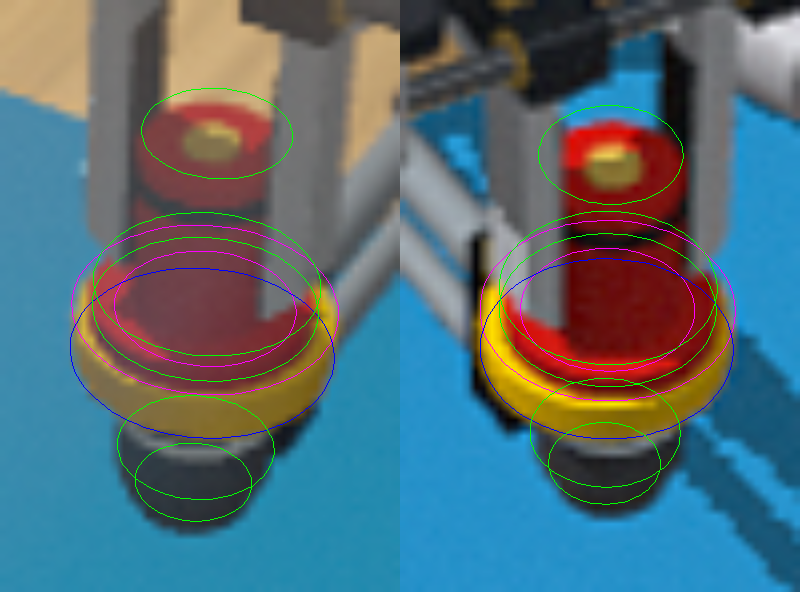

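The collar sits on the ring in both views. The fingers still carry about 0.7 N, which is about 8 mm of sink.

```bash
python3 -m inch '[{"dx":0,"dy":0,"dz":0.06,"rx":-0.0,"ry":0,"rz":0,"grip":0},{"dx":0,"dy":0,"dz":0.08,"rx":0,"ry":0,"rz":0,"grip":0},{"dx":0,"dy":0,"dz":0.08,"rx":0,"ry":0,"rz":0,"grip":0},{"dx":0,"dy":0,"dz":0.08,"rx":0,"ry":0,"rz":0,"grip":0},{"dx":0,"dy":0,"dz":0.04,"rx":0,"ry":0,"rz":0,"grip":0},{"dx":0,"dy":0,"dz":0,"rx":0,"ry":0,"rz":0,"grip":0}]'; python3 av.py 30
```

```text
time: 19.15
tool_pos: [0.6005, 0.1822, 0.1978]
ee_rot: [3.138, 0.0, 1.572]
wrist_force: [-0.5, 0.2, -0.4]
width: 0.0353
F [-0.3377  0.0339  0.0733] +- [0.056  0.0832 0.1042] 20.65 [0.6005 0.1822 0.1978] [3.1375 0.0005 1.5721] 0.03555132117659207
```

```bash
python3 -m inch '[{"dx":0,"dy":0,"dz":0.06,"rx":0,"ry":0,"rz":0,"grip":0},{"dx":0,"dy":0,"dz":0,"rx":0,"ry":0,"rz":0,"grip":0},{"dx":0,"dy":0,"dz":0,"rx":0,"ry":0,"rz":0,"grip":0}]'; python3 av.py 30; python3 ov.py ov5.png .600 .1825 .1715 .600 .1825 .1135
```

```text
time: 21.02
tool_pos: [0.6006, 0.1822, 0.1965]
ee_rot: [3.137, 0.0, 1.572]
wrist_force: [-0.2, 0.3, 0.7]
width: 0.0359
F [-0.4526 -0.0369  0.3162] +- [0.0746 0.1141 0.0852] 22.525 [0.6006 0.1822 0.1965] [3.1371 0.0005 1.5721] 0.03550319189564747
```

View pics/ov5.png

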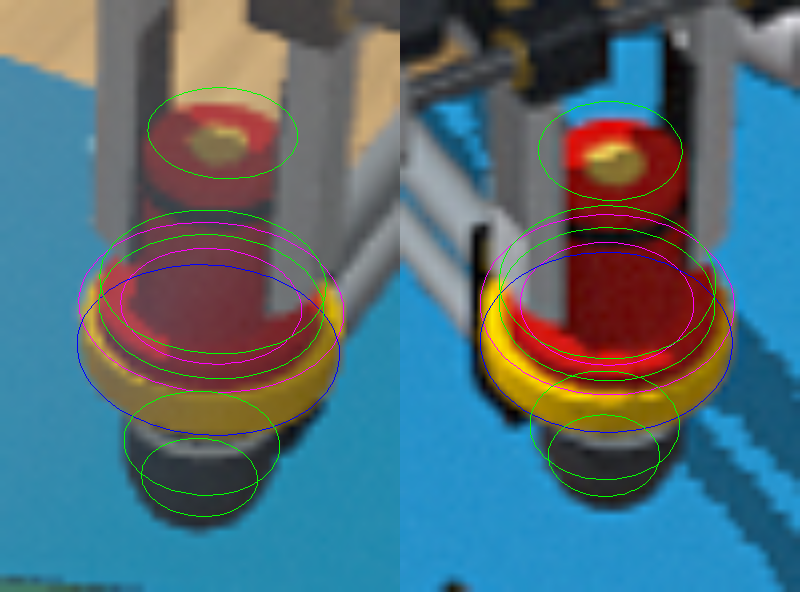

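The camera is seated and carried, with a residual of +0.3 N down, within the friction band as expected after a downward approach. Releasing gently.

```bash
python3 -m inch '[{"dx":0,"dy":0,"dz":0,"rx":0,"ry":0,"rz":0,"grip":0.41},{"dx":0,"dy":0,"dz":0,"rx":0,"ry":0,"rz":0,"grip":0.44},{"dx":0,"dy":0,"dz":0,"rx":0,"ry":0,"rz":0,"grip":0.47},{"dx":0,"dy":0,"dz":0,"rx":0,"ry":0,"rz":0,"grip":0.5},{"dx":0,"dy":0,"dz":0,"rx":0,"ry":0,"rz":0,"grip":0.55},{"dx":0,"dy":0,"dz":0,"rx":0,"ry":0,"rz":0,"grip":0.6}]'; python3 av.py 6; python3 ov.py ov6.png .600 .1825 .168 .600 .1825 .110
```

```text
time: 23.38
tool_pos: [0.6011, 0.1821, 0.1963]
ee_rot: [3.136, 0.001, 1.572]
wrist_force: [-0.6, -0.6, 0.3]
width: 0.0555
F [ 0.1872 -0.3295 -0.0008] +- [0.205  0.2492 0.2047] 23.675 [0.6011 0.1821 0.1964] [3.1359 0.0008 1.5717] 0.05636214671268108
```

View pics/ov6.png

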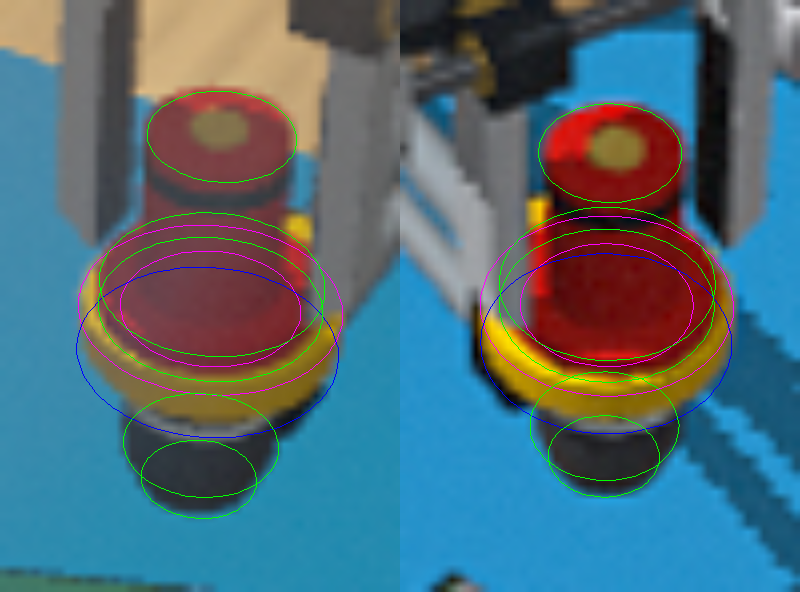

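The camera stayed put when released (a rise of about 1–2 mm at most) and hangs upright and centred, with the fingers clear. I'll open fully and withdraw straight up.

```bash
python3 -m inch '[{"dx":0,"dy":0,"dz":0,"rx":0,"ry":0,"rz":0,"grip":0.8},{"dx":0,"dy":0,"dz":0,"rx":0,"ry":0,"rz":0,"grip":0.95},{"dx":0,"dy":0,"dz":0,"rx":0,"ry":0,"rz":0,"grip":0.95},{"dx":0,"dy":0,"dz":-0.2,"rx":0,"ry":0,"rz":0,"grip":0.95},{"dx":0,"dy":0,"dz":-0.4,"rx":0,"ry":0,"rz":0,"grip":0.95},{"dx":0,"dy":0,"dz":-0.5,"rx":0,"ry":0,"rz":0,"grip":0.95},{"dx":0,"dy":0,"dz":-0.6,"rx":0,"ry":0,"rz":0,"grip":0.95},{"dx":0,"dy":0,"dz":-0.6,"rx":0,"ry":0,"rz":0,"grip":0.95},{"dx":0,"dy":0,"dz":-0.6,"rx":0,"ry":0,"rz":0,"grip":0.95},{"dx":0,"dy":0,"dz":-0.6,"rx":0,"ry":0,"rz":0,"grip":0.95},{"dx":0,"dy":0,"dz":-0.4,"rx":0,"ry":0,"rz":0,"grip":0.95},{"dx":0,"dy":0,"dz":0,"rx":0,"ry":0,"rz":0,"grip":0.95}]'; python3 av.py 6; python3 ov.py ov7.png .600 .1825 .170 .600 .1825 .112
python3 - <<'E'
from h import *
save(cams.snapshot('scene'),'end.png')
E
```

```text
time: 25.28
tool_pos: [0.6011, 0.1823, 0.3036]
ee_rot: [3.131, -0.0, 1.572]
wrist_force: [0.2, -0.1, -0.5]
width: 0.0894
F [-0.0328 -0.0087 -0.2389] +- [0.1325 0.1397 0.2241] 25.575 [0.6006 0.1822 0.3018] [3.1346 0.0005 1.5716] 0.08931040891114143
```

View pics/ov7.png

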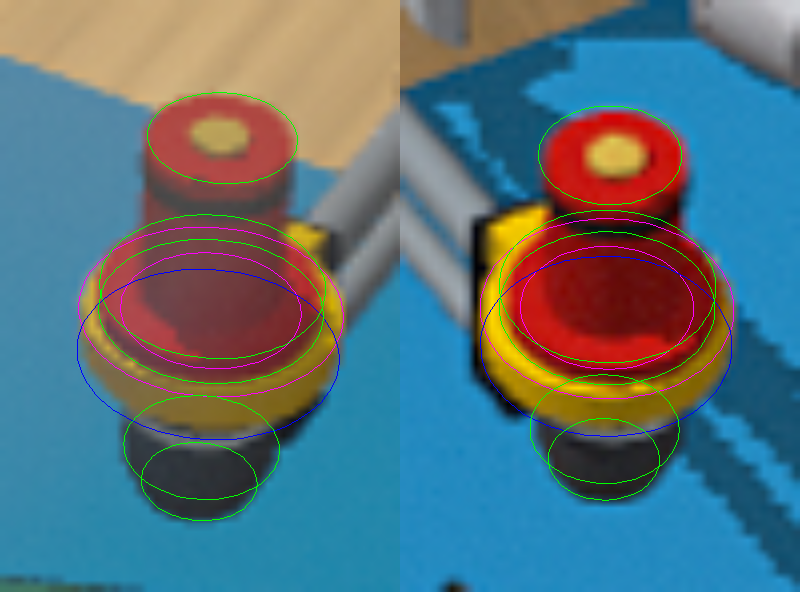

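View pics/end.png

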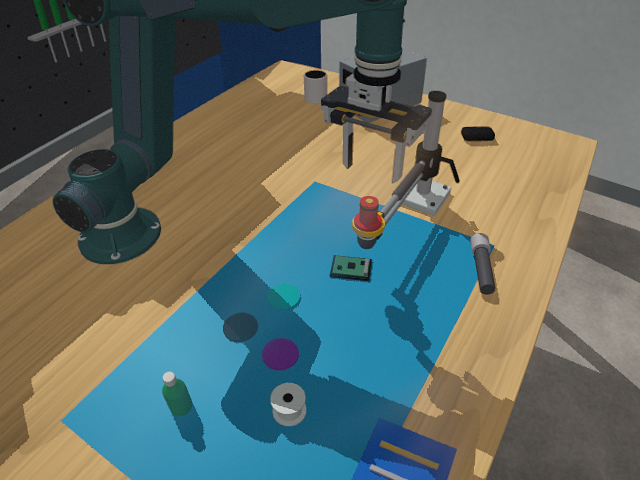

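The camera hangs upright and seated in the ring at scene (368,218). The arm is sunk about 26 mm, and the bottle, spool and board haven't moved. One check that it is still, then I'll hand in.

Run:
```python
from ring import *
a=cams.snapshot('side')['frame'].astype(float)
for i in range(8): b=cams.snapshot('side')['frame'].astype(float); d=np.abs(b-a)[150:250,280:380].mean(); print(round(d,2),end=' ')
for v in (a,b):
    m=(v[...,0]>120)&(v[...,1]<60)&(v[...,2]<60);m[:120]=0;m[260:]=0;ys,xs=np.nonzero(m);print(xs.mean(),ys.mean(),len(xs))
print(robot.close_job())
```

```text
2.14 2.17 2.17 2.18 2.19 2.19 2.22 2.2 328.9826086956522 194.95072463768116 345
328.95348837209303 195.02906976744185 344
the job is handed in; nothing more can be done
None
```

The inspection camera is hanging in the yellow ring by its collar, released, and I have handed the job in. No verdict is reported, so this rests on my own checks.

- **Lift:** I took the camera from the black dish by its red grip. The teal and purple dishes were empty look-alikes. It weighs about 3.1 N.
- **Lowering:** I found the ring at about (0.600, 0.1835, 0.1956) m and lowered the camera nose first. The collar took load where expected. I followed the arm down about 27 mm until the fingers carried no weight; they were pressing down by +0.3 ± 0.1 N, about the stated friction.
- **Release:** I opened the fingers in small steps. The arm rose only about 1–2 mm, judged from pictures.
- **Last checks:** The scene and side pictures showed the collar seated, centred within about 1 px (2 mm), and the camera upright. The arm had sunk about 26 mm (about 0.09 rad). Over 0.4 s the camera moved less than 0.1 px. The gripper was clear above it, and the bottle, spool and board looked unmoved. It was handed in at about 26 s.

**Weak points:**
- My first fit of the ring height came out at 203 mm, because shading hid part of the ring's hole. I corrected it to 195.6 mm, and the overlays agreed.
- The first overlays during the sinking used a model set 3–4 mm too high. I explained this from the tool height, and the later overlays matched.
- The wrist force readings were noisy, about 0.5 N each, so I averaged them.
- The arm's speed at release and the force on the ring were never measured directly.

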